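# Take the ornament dish off the router and hand it over, ball and all

## Robot

A 6-joint arm with a two-finger parallel gripper is mounted at the origin on the work surface. World frame = base frame: x ahead of the robot, y to its left, z up, the work surface at z = 0. Lengths are in m, angles in rad, forces in N, time in s.
With the tool pointing down it reaches from about 0.35 to 0.975 m from the base axis. Payload 4.9 kg.
Tool frame: the origin (TCP) lies midway between the tips of the shut fingers; the grasp point (between the pads) lies ctrl.grip_depth behind it (ctrl.grip_depth is the distance from the TCP to the grasp point, in m); z points along the fingers, y is the line along which they close (so a half turn about z gives the same grasp; the last joint's range is limited). The gripper opens to 85 mm and grips with 20 to 120 N. Pads are 22 mm wide; open, the fingers measure 114 mm over their backs; the gripper's body (76 mm by 85 mm) begins 54 mm behind the grasp point. The pads swing forward as they close: fully open they stand 13 mm farther back than shut.
Start: joints at [1.181, 0.053, 1.613, -0, 1.476, -0.119], TCP at [0.167, 0.602, 0.231] pointing down, gripper open.
Joint ranges: [-3.01, 3.01], [-1.01, 2.22], [0.06, 2.58], [-1.02, 4.17], [0.09, 2.62], [-3.14, 3.14]. Speed limits (rad/s): [2.57, 2.57, 3.14, 3.14, 3.14, 3.14].

## Interface

Orientations are given as a rotation vector (axis times angle).
In Python, from station import ctrl, get_image, camera_model gives the robot as it stands. The module is installed in compiled form; this text tells all that it offers.
- The arm moves only by the shell command python3 -m crank 'ROWS' [FORCE]. ROWS is JSON, a list of rows, each a list of 7 numbers: the shift along the tool's x, y, z in mm, then the turn, a rotation vector about the tool's x, y, z in rad, then the opening, from -1 (shut) to 1 (fully open). A call has exactly 10 rows; each row shifts and turns the commanded pose from where the row before left it, along the tool's axes as they then stand; what a row does not reach is not made up. A row lasts 1/12 s, in which the tool goes at most 41.7 mm and 7.16 degrees, less where a joint would pass 70% of its speed; a pose out of reach is approached as far as the arm can. A call with a gripper value outside its range is refused whole. The fingers move at their own pace and stop on an object; FORCE is the grip in N (left out, the last holds). Time passes only in rows, so rows that do not move let the fingers close, or fill a call up. It gives the time, the measured TCP pose, the force, the opening and the grip force at its end, in the units of the state.
- ctrl.get_obs(): the state, without advancing time (a new reading comes with each control period).
- get_image(name): name is "scene" or "side" or "wrist"; returns the picture (480x640x3 uint8, red, green, blue); there is no depth.
- camera_model(name): a dict with "vertical_fov" (degrees; the focal length in pixels is half the picture's height over the tangent of half this angle, whatever the lens; pixels are square), "cx", "cy" (the principal point, pixels), "k1" (the pictures are not rectified: a ray, as slopes to the right and down, at radius r is drawn at 1 + k1 r^2 times it, then the intrinsics apply), "R" (3x3) and "t" (3): a world point X has camera coordinates R X + t; the wrist camera has in their place "hand_eye" (4x4, takes a point from camera to tool coordinates, whose origin is the TCP and whose axes are the flange's). Camera axes: x right, y down, z forward; pixel columns grow to the right and rows downward; lengths in m; the calibration is good to about 2 mm. A picture is of the moment at which its call begins: read the wrist's pose just before it. camera_model takes no time and is no camera call.
- ctrl.finish_job(): hands the job in; it is judged then, once.
The state is a dict: "t": time; "q": joint angles; "dq": joint speeds; "effort": joint torques, N m; "tool_pos": TCP position; "tool_rot": TCP orientation; "contact_force": force on the tool from outside, world axes, zero at the start; "wrist_torque": the same for the moment, N m; "opening": finger opening in m; "grip_force": force on a finger pad.
Only numpy, scipy, OpenCV 4.12 (cv2) and the standard library are available. Lean on these libraries where they do the work, as an engineer would, in place of code of your own. Each camera call takes 0.05 s, during which the arm holds its last target. There are 200 camera calls.

## Task

The wooden ornament dish left standing on the black router blocks its air slots: lift it clear by one of its two handles and, only once it is off the router, turn it a quarter turn, keeping it level with the stone ball resting loose in the middle. Finish holding it out to me, still level and a good hand's breadth (10 cm or more) above the top of the unit, with its free handle pointing straight out past the front edge. Keep hold of it, do not put it down, and leave the router and everything else where they are.

Things in the scene. Friction and masses are not known exactly. Their poses are not given: they have to be found in the camera images.
- dish: round turned wooden dish, 168 mm across, rim 26 mm high, foot 100 mm across, about 0.24 kg, standing on the router, its two upright handles on the rim about in line with the router's length. Its top is a smooth hollow 148 mm wide, 18 mm deep (radius 160 mm), the wood 8 mm thick in the middle. Origin: centre of the underside; x runs through both handles, z up
- handle_a (a point): handle on the rim at the dish's +x end: an upright board with flat faces, 14 mm thick (dish x), 50 mm wide (dish y) under a half-round top, 62 mm above the dish's underside, 36 mm of it free above the rim. The point is in the middle of the board, 86 mm from the dish's axis, 45 mm above its underside
- handle_b (a point): the same point on the other, equal handle, at the dish's -x end
- hollow (a point): where the ball's centre is when it lies in the very middle of the dish: on the dish's axis, 28 mm above its underside
- ball_center (a point): centre of the stone ball, 40 mm across, 85 g, that lies loose in the dish; its top is 48 mm above the dish's underside
- ball: the same stone ball; its axes turn as it rolls
- router: black router box, loose, 0.5 kg: 165 mm (its x) by 240 mm (its y), flat slotted top 45 mm above the unit's top. Origin: centre of the underside, z up; its lamps face +x. Two aerials are folded flat behind it, no higher than 32 mm
- modem: white modem box, loose, 160 (x) by 215 (y) by 42 mm high, beside the router at the left or the right. Origin: centre of the underside
- remote: black TV remote lying between the boxes, 165 (x) by 46 (y) by 18 mm. Origin: centre of the underside
- adapter: black power adapter block, 100 (x) by 48 (y) by 32 mm. Origin: centre of the underside
- candle: candle in a closed amber glass jar, 72 mm across, 85 mm high. Origin: centre of the underside
- front_edge (a point): middle of the front edge of the TV unit's top, the long straight edge farthest from the robot, where the person stands: fixed at x = 0.74, height 0. Its x points straight out to the person, its y along the edge
Things that resemble listed ones, but are neither listed nor needed, are in the scene too. There is more than one size of the candle; the job needs the larger.

How it is judged:
By the outcome, as a careful person would: the job done as asked, in the order asked, and still so for the second after the job is handed in, while the arm keeps its last pose, push and grip.
It also fails if it takes over 42 s, if anything falls off the work surface, if the arm or the gripper's body presses on something with over 40 N, if the wrist force passes 120 N, or if a joint passes its speed limit or range.

## Working session

There is one attempt and no reset: what is moved stays moved. The work goes in short steps, Python scripts to look and compute and a shell command to move; the robot and the scene stay as the last step left them, time stands still between calls to the robot, and variables do not carry over. Pictures are saved under pics/ and viewed, at most 10 in all, crops included, and the job is handed in when it is done.

```bash
mkdir -p pics; python3 - <<'E'
from station import ctrl,get_image,camera_model
import cv2
for n in("scene","side"):
    cv2.imwrite(f"pics/{n}0.png",get_image(n)[:,:,::-1]); print(n,camera_model(n))
print(camera_model("wrist"),ctrl.grip_depth,ctrl.get_obs())
E
```

```text
scene {'vertical_fov': 48.1904251685803, 'cx': 325.2214520402563, 'cy': 231.84304854927063, 'k1': -0.10978100474417948, 'R': array([[-0.353101  ,  0.93552513,  0.0106026 ],
       [ 0.65313907,  0.25460068, -0.71315345],
       [-0.66987241, -0.24489022, -0.70092777]]), 't': array([ 0.13122137, -0.32861512,  1.86634067])}
side {'vertical_fov': 51.56673320605566, 'cx': 315.1481011667494, 'cy': 239.28284922779164, 'k1': 0.024248495876965467, 'R': array([[-0.85014439, -0.52645187, -0.01014655],
       [-0.35360522,  0.58508793, -0.72981879],
       [ 0.39015109, -0.61686347, -0.68356535]]), 't': array([0.53294788, 0.23690044, 0.93012042])}
{'vertical_fov': 67.6007978146159, 'cx': 320.3531650976211, 'cy': 237.97052281128344, 'k1': -0.005540359874767851, 'hand_eye': array([[ 2.70811144e-04, -9.60602704e-01, -2.77925119e-01,
         7.10879318e-02],
       [ 9.99999922e-01,  1.80716441e-04,  3.49786380e-04,
        -9.25398172e-05],
       [-2.85780104e-04, -2.77925193e-01,  9.60602678e-01,
        -1.42891134e-01],
       [ 0.00000000e+00,  0.00000000e+00,  0.00000000e+00,
         1.00000000e+00]])} 0.0187 {'t': 0.1, 'q': array([ 1.18099660e+00,  5.32934730e-02,  1.61416000e+00,  1.92044808e-05,
        1.47599114e+00, -1.19014732e-01]), 'dq': array([ 0.00032894,  0.0007722 , -0.00185972,  0.00030597, -0.00099613,
        0.0017804 ]), 'effort': array([ 1.18274302e-04, -3.94905460e+01, -3.71362031e+01, -9.49013088e-05,
        3.99417986e-03,  1.60332888e-05]), 'tool_pos': array([0.16696823, 0.60170153, 0.23018235]), 'tool_rot': array([-4.23987018e-01, -3.11236036e+00,  2.80743197e-03]), 'contact_force': array([-0.43236247, -0.23996785,  0.26530094]), 'wrist_torque': array([-0.03814991,  0.00388965, -0.02229056]), 'grip_force': 0.0, 'opening': 0.08536409311801159}
```

View pics/scene0.png

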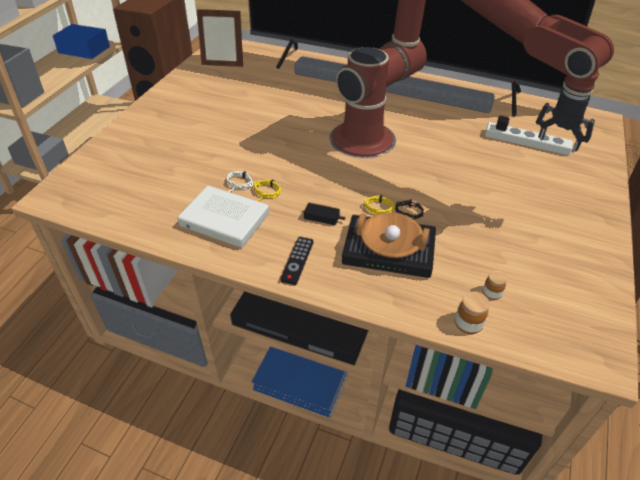

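View pics/side0.png

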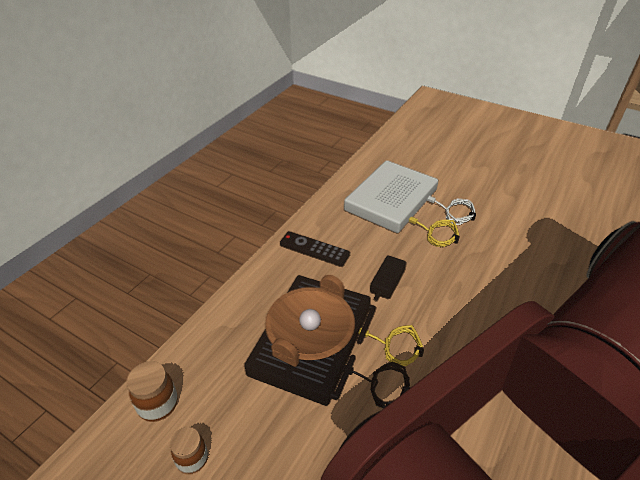

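The scene view shows the dish on the router at (392,237), with the ball at (392,232). Its handles are at about (363,225) and (424,237). In the side view the ball is at (310,320) and the handles at (332,285) and (286,351).

Possible confusions:
- Black boxes: router (388,250), adapter (322,214), remote (297,260).
- Round brown things: larger candle (472,313), smaller candle (495,286). Only the router carries a dish with a ball.

I'll localise these and check with a close crop.

```bash
cat > h.py <<'E'
from station import ctrl,get_image,camera_model
import cv2,numpy as np
from scipy.spatial.transform import Rotation as Ro
def ray(name,uv,obs=None):
    m=camera_model(name); f=240/np.tan(np.radians(m["vertical_fov"])/2)
    K=np.array([[f,0,m["cx"]],[0,f,m["cy"]],[0,0,1]])
    p=cv2.undistortPoints(np.array([[uv]],float),K,np.array([m["k1"],0,0,0]))[0,0]
    d=np.array([*p,1])
    if name!="wrist": R=np.array(m["R"]); return -R.T@m["t"],R.T@d
    H=m["hand_eye"]; T=Ro.from_rotvec(obs["tool_rot"]).as_matrix()
    return T@H[:3,3]+obs["tool_pos"],T@H[:3,:3]@d
def onz(name,uv,z,obs=None):
    o,d=ray(name,uv,obs); return o+d*(z-o[2])/d[2]
def tri(r1,r2):
    A=[];b=[]
    for o,d in(r1,r2):
        d=d/np.linalg.norm(d);P=np.eye(3)-np.outer(d,d);A.append(P);b.append(P@o)
    return np.linalg.lstsq(np.vstack(A),np.hstack(b),rcond=None)[0]
E
python3 - <<'E'
from h import *
np.set_printoptions(precision=3,suppress=True)
for n,l in(("scene",[(363,225),(424,237),(392,232)]),("side",[(332,285),(286,351),(310,320)])):
    for uv,z in zip(l,(.095,.095,.073)): print(n,uv,onz(n,uv,z))
print("candle",onz("scene",(472,325),0),"small",onz("scene",(495,293),0),"remote",onz("scene",(297,260),.018))
im=cv2.imread("pics/scene0.png")[195:290,325:445]; im2=cv2.imread("pics/side0.png")[265:410,235:385]
cv2.imwrite("pics/c1.png",np.hstack([cv2.resize(im,(400,317)),cv2.resize(im2,(328,317))]))
o=ctrl.get_obs();print(Ro.from_rotvec(o["tool_rot"]).as_matrix())
E
```

```text
scene (363, 225) [0.517 0.16  0.095]
scene (424, 237) [0.502 0.322 0.095]
scene (392, 232) [0.492 0.235 0.073]
side (332, 285) [0.489 0.16  0.095]
side (286, 351) [0.48  0.33  0.095]
side (310, 320) [0.49  0.238 0.073]
candle [0.661 0.495 0.   ] small [0.538 0.534 0.   ] remote [0.631 0.017 0.018]
[[-0.964  0.267 -0.001]
 [ 0.267  0.964 -0.002]
 [ 0.    -0.002 -1.   ]]
```

View pics/c1.png

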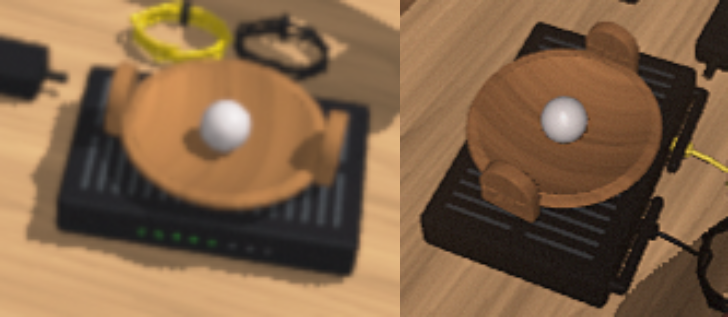

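The crop confirms it: one two-handled dish with the ball, on the slotted router with green lamps. The dish centre is about (0.491,0.237), and the right-hand handle is about (0.50,0.155). I'll hover over that handle (robot's right, away from the candle) and turn −90° later.

```bash
python3 -m crank '[[-12,-10,0,0,0,0,1],[-25,-20,0,0,0,0,1],[-27,-21,0,0,0,0,1],[-27,-21,0,0,0,0,1],[-27,-21,0,0,0,0,1],[-27,-21,0,0,0,0,1],[-27,-21,0,0,0,0,1],[-27,-21,0,0,0,0,1],[-27,-21,0,0,0,0,1],[-27,-21,0,0,0,0,1]]' && python3 -m crank '[[-27,-21,0,0,0,0,0],[-27,-21,0,0,0,0,0],[-27,-21,0,0,0,0,0],[-27,-21,0,0,0,0,0],[-27,-21,0,0,0,0,0],[-25,-20,0,0,0,0,0],[-15,-12,0,0,0,-0.08,0],[-5,-4,0,0,0,-0.1,0],[0,0,0,0,0,-0.1,0],[0,0,0,0,0,-0.04,0]]'
python3 - <<'E'
from h import *
o=ctrl.get_obs();im=get_image("wrist");cv2.imwrite("pics/w1.png",im[:,:,::-1])
print(o["tool_pos"],o["opening"],Ro.from_rotvec(o["tool_rot"]).as_matrix().round(3))
E
```

```text
t: 0.93
tool_pos: [0.3585, 0.3415, 0.231]
tool_rot: [0.424, 3.113, -0.001]
contact_force: [0.4, 0.0, 0.2]
opening: 0.0852
grip_force: 0.0
t: 1.77
tool_pos: [0.494, 0.1585, 0.2307]
tool_rot: [0.08, -3.14, 0.001]
contact_force: [0.0, 0.3, -0.2]
opening: 0.0429
grip_force: 0.0
[0.49400278 0.1585151  0.23073535] 0.042947025172519505 [[-0.999 -0.051 -0.001]
 [-0.051  0.999 -0.   ]
 [ 0.001 -0.    -1.   ]]
```

View pics/w1.png

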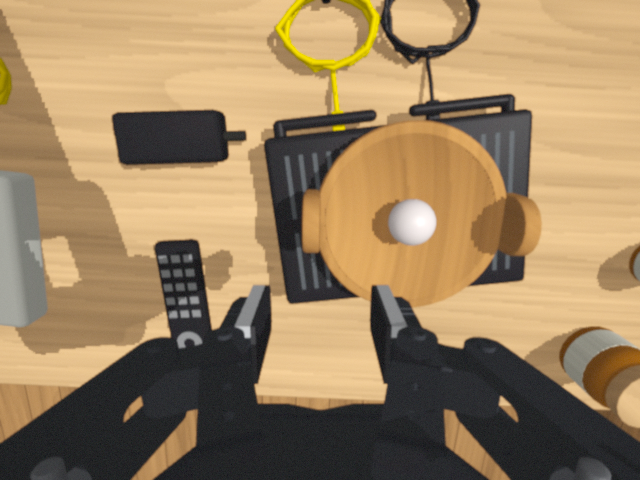

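The wrist view shows the near handle's top at columns 302–321, rows 190–252, centred near (311,221). The ball is at (412,222), the far handle's top at about (530,223), and the rim spans columns 316–508 and rows 120–305.

```bash
python3 - <<'E'
from h import *
np.set_printoptions(precision=4,suppress=True)
o=ctrl.get_obs()
im=cv2.imread("pics/w1.png"); hsv=cv2.cvtColor(im,cv2.COLOR_BGR2HSV)
for uv,z in(((311.5,221),.105),((302,221),.105),((321,221),.105),((530,223),.105),((412,222),.073),((302,190),.085),((302,252),.085)): print(uv,onz("wrist",uv,z,o))
for n,uv in(("scene",(392,232)),): print(tri(ray("side",(310,320)),ray("wrist",(412,222),o)))
# router left edge
a=onz("wrist",(266,142),.045,o);b=onz("wrist",(289,300),.045,o);print(a,b,np.degrees(np.arctan2(*(b-a)[:2][::-1])))
a=onz("wrist",(530,112),.045,o);b=onz("wrist",(523,280),.045,o);print(a,b,np.degrees(np.arctan2(*(b-a)[:2][::-1])))
c=im[100:320,280:560];cv2.imwrite("pics/w1c.png",cv2.resize(c,(760,597),interpolation=cv2.INTER_CUBIC))
E
```

```text
(311.5, 221) [0.4872 0.1518 0.105 ]
(302, 221) [0.4875 0.1445 0.105 ]
(321, 221) [0.4868 0.1591 0.105 ]
(530, 223) [0.48   0.3203 0.105 ]
(412, 222) [0.4912 0.2379 0.073 ]
(302, 190) [0.4667 0.1427 0.085 ]
(302, 252) [0.5193 0.1447 0.085 ]
[0.4907 0.238  0.0721]
[0.4317 0.1075 0.045 ] [0.5841 0.132  0.045 ] 9.156233415232112
[0.3946 0.3361 0.045 ] [0.5506 0.3626 0.045 ] 9.646089314035004
```

View pics/w1c.png

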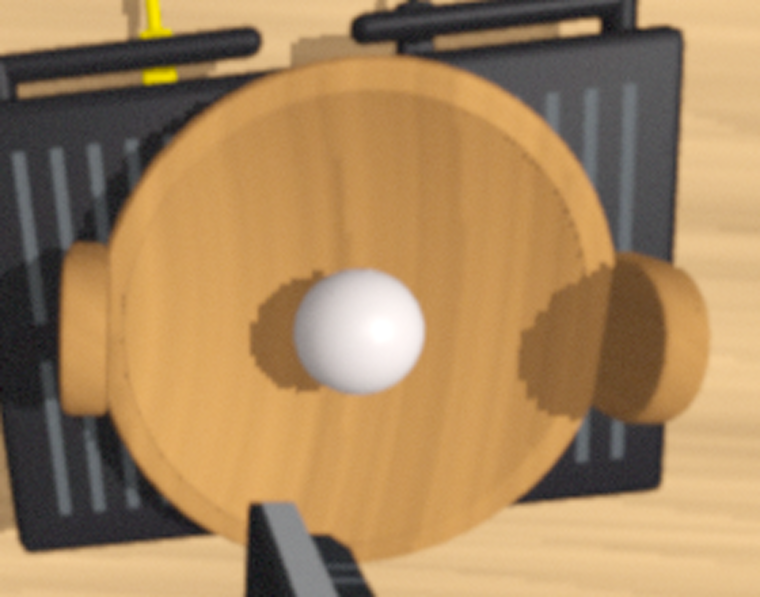

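Handle a/b on the right is centred at about (0.493,0.1515), with the dish axis at about 92° and the tool y axis at 92.9°. Next I'll shift −7 mm in tool y, descend to TCP z≈0.075 and close.

```bash
python3 -m crank '[[0.5,-4,10,0,0,0.015,0],[0.5,-3,20,0,0,0,0],[0,0,22,0,0,0,0],[0,0,22,0,0,0,0],[0,0,22,0,0,0,0],[0,0,20,0,0,0,0],[0,0,18,0,0,0,0],[0,0,12,0,0,0,0],[0,0,7,0,0,0,0],[0,0,3,0,0,0,0]]' 40
python3 - <<'E'
from h import *
o=ctrl.get_obs()
cv2.imwrite("pics/s2.png",np.hstack([cv2.resize(get_image("side")[240:420,220:400,::-1],(400,400)),cv2.resize(get_image("scene")[185:285,340:440,::-1],(400,400))]))
print(o["tool_pos"],o["contact_force"])
E
```

```text
t: 2.65
tool_pos: [0.4924, 0.1527, 0.0738]
tool_rot: [0.053, -3.139, 0.001]
contact_force: [0.8, 0.1, -0.4]
opening: 0.0429
grip_force: 0.0
[0.49241211 0.15268648 0.07379042] [ 0.82029748  0.09440353 -0.39670898]
```

View pics/s2.png

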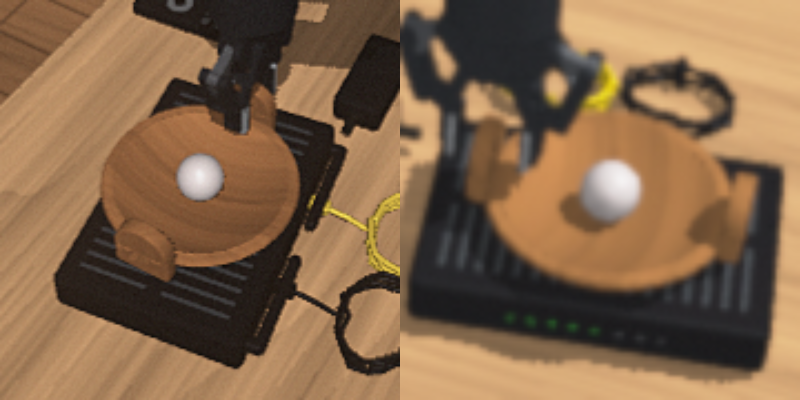

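The fingers straddle the right-hand handle with the ball undisturbed: one is inside at (240,120) of the crop and one is outside. Now I'll close.

```bash
python3 -m crank '[[0,-1,-1.5,0,0,0,-0.3],[0,0,0,0,0,0,-0.5],[0,0,0,0,0,0,-0.6],[0,0,0,0,0,0,-0.7],[0,0,0,0,0,0,-0.8],[0,0,0,0,0,0,-0.9],[0,0,0,0,0,0,-1],[0,0,0,0,0,0,-1],[0,0,0,0,0,0,-1],[0,0,0,0,0,0,-1]]' 40 && python3 -m crank '[[0,0,0,0,0,0,-1],[0,0,0,0,0,0,-1],[0,0,0,0,0,0,-1],[0,0,0,0,0,0,-1],[0,0,0,0,0,0,-1],[0,0,0,0,0,0,-1],[0,0,0,0,0,0,-1],[0,0,0,0,0,0,-1],[0,0,0,0,0,0,-1],[0,0,0,0,0,0,-1]]' 100
python3 - <<'E'
from h import *
o=ctrl.get_obs();print(o)
E
```

```text
t: 3.58
tool_pos: [0.4944, 0.1518, 0.0782]
tool_rot: [-0.054, 3.139, -0.001]
contact_force: [-0.5, -4.1, 7.4]
opening: 0.0132
grip_force: 40.7
t: 4.42
tool_pos: [0.4944, 0.1518, 0.0783]
tool_rot: [-0.054, 3.139, -0.001]
contact_force: [-1.5, -3.6, 6.5]
opening: 0.0119
grip_force: 97.6
{'t': 4.4167, 'q': array([ 1.54389048e-01, -5.84672755e-02,  1.99193892e+00, -9.86598477e-04,
        1.20632782e+00, -1.45043306e+00]), 'dq': array([-0.00203363, -0.00030185,  0.00027671, -0.00020189,  0.00270015,
        0.00513995]), 'effort': array([  1.11856095, -27.48423278, -30.74021101,   0.60798308,
        -0.50738024,   0.04342418]), 'tool_pos': array([0.49440067, 0.1517748 , 0.07831879]), 'tool_rot': array([-5.39633159e-02,  3.13922613e+00, -1.04842502e-03]), 'contact_force': array([-1.49346163, -3.58301093,  6.53658137]), 'wrist_torque': array([-0.39597813,  0.24828861,  0.09223112]), 'grip_force': 97.5787260197103, 'opening': 0.011934647022182273}
```

```bash
python3 -m crank '[[0,0,-1,0,0,0,-1],[0,0,-2,0,0,0,-1],[0,0,-3,0,0,0,-1],[0,0,-4,0,0,0,-1],[0,0,-4,0,0,0,-1],[0,0,-4,0,0,0,-1],[0,0,-3,0,0,0,-1],[0,0,-2,0,0,0,-1],[0,0,-1,0,0,0,-1],[0,0,0,0,0,0,-1]]' 110
python3 - <<'E'
from h import *
np.set_printoptions(precision=3,suppress=True)
o=ctrl.get_obs();print(o["tool_pos"],o["contact_force"],o["wrist_torque"],o["opening"])
w=get_image("wrist");s=get_image("side");c=get_image("scene")
cv2.imwrite("pics/l1.png",np.hstack([cv2.resize(w[100:320,280:560,::-1],(400,314)),cv2.resize(s[240:380,220:398,::-1],(400,314))]))
cv2.imwrite("pics/l1w.png",w[:,:,::-1]);cv2.imwrite("pics/l1s.png",s[:,:,::-1])
E
```

```text
t: 5.25
tool_pos: [0.4936, 0.1521, 0.1012]
tool_rot: [-0.054, 3.141, 0.0]
contact_force: [0.4, 1.4, -4.1]
opening: 0.0123
grip_force: 107.4
[0.494 0.152 0.101] [ 0.365  1.401 -4.109] [-0.349 -0.005  0.001] 0.01228818218989572
```

View pics/l1.png

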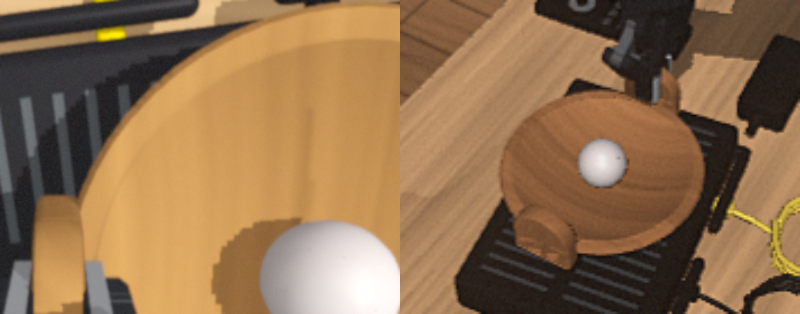

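Lifted clear, with the ball still near the middle. I'll raise it higher, then measure tilt from the rim, handle and ball.

```bash
python3 -m crank '[[0,0,-3,0,0,0,-1],[0,0,-7,0,0,0,-1],[0,0,-12,0,0,0,-1],[0,0,-14,0,0,0,-1],[0,0,-15,0,0,0,-1],[0,0,-15,0,0,0,-1],[0,0,-14,0,0,0,-1],[0,0,-12,0,0,0,-1],[0,0,-7,0,0,0,-1],[0,0,-3,0,0,0,-1]]' 
python3 - <<'E'
from h import *
np.set_printoptions(precision=3,suppress=True)
o=ctrl.get_obs();print(o["tool_pos"],o["contact_force"],o["wrist_torque"],o["opening"])
w=get_image("wrist");s=get_image("side");c=get_image("scene")
for n,i in(("w",w),("s",s),("c",c)):cv2.imwrite(f"pics/l2{n}.png",i[:,:,::-1])
a=cv2.resize(w,(400,300));b=cv2.resize(s[200:380,190:430],(400,300));d=cv2.resize(c[140:290,310:510],(400,300))
cv2.imwrite("pics/l2.png",np.vstack([np.hstack([a,b]),np.hstack([d,0*d])])[:,:,::-1])
E
```

```text
t: 6.23
tool_pos: [0.4943, 0.1522, 0.2051]
tool_rot: [-0.054, 3.138, 0.001]
contact_force: [0.8, 0.7, -3.5]
opening: 0.0124
grip_force: 107.6
[0.494 0.152 0.205] [ 0.784  0.654 -3.467] [-0.332 -0.056 -0.023] 0.012396167229521943
```

View pics/l2.png

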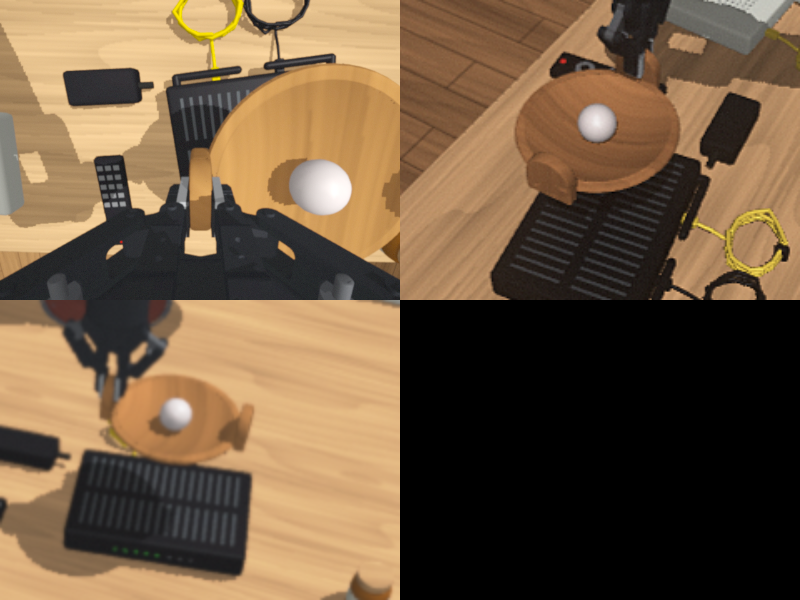

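Lifted level to the eye. The ball is at side (309,273) and scene (398,197). The free handle's apex is roughly at side (283,295) and scene (434,192).

```bash
cat >> h.py <<'E'
def ball(im,lo,hi):
    h=cv2.cvtColor(im,cv2.COLOR_BGR2HSV);m=cv2.inRange(h,(0,0,110),(180,50,255));k=np.zeros_like(m);k[lo[1]:hi[1],lo[0]:hi[0]]=255
    n,l,st,c=cv2.connectedComponentsWithStats(m&k);i=1+np.argmax(st[1:,4]);return c[i],st[i,4]
E
python3 - <<'E'
from h import *
np.set_printoptions(precision=4,suppress=True)
I=lambda n:cv2.imread(f"pics/{n}.png")
def pos(s,c,bs,bc):
    a,b=ball(I(s),*bs),ball(I(c),*bc);print(a,b);return tri(ray("side",a[0]),ray("scene",b[0]))
p0=pos("side0","scene0",((290,300),(330,340)),((375,215),(410,250)))
p1=pos("l2s","l2c",((290,255),(330,290)),((380,182),(415,212)))
print(p0,p1,p1-p0)
print("handle",tri(ray("side",(283,295)),ray("scene",(434,192))),tri(ray("side",(286,351)),ray("scene",(424,237))))
s=I("l2s")[245:330,265:330];c=I("l2c")[170:230,355:445]
cv2.imwrite("pics/hh.png",np.hstack([cv2.resize(s,(390,510),interpolation=2),cv2.resize(c,(405,510*0+270),interpolation=2).repeat(1,0) if 0 else cv2.copyMakeBorder(cv2.resize(c,(405,270),interpolation=2),0,240,0,0,0)]))
E
```

```text
(array([309.5312, 319.1187]), np.int32(337)) (array([392.2442, 232.1686]), np.int32(172))
(array([307.8213, 273.1957]), np.int32(414)) (array([397.4301, 196.6166]), np.int32(193))
[0.4918 0.236  0.0721] [0.4922 0.2368 0.1977] [0.0004 0.0008 0.1256]
handle [0.4824 0.3225 0.2325] [0.4866 0.3207 0.0797]
```

View pics/hh.png

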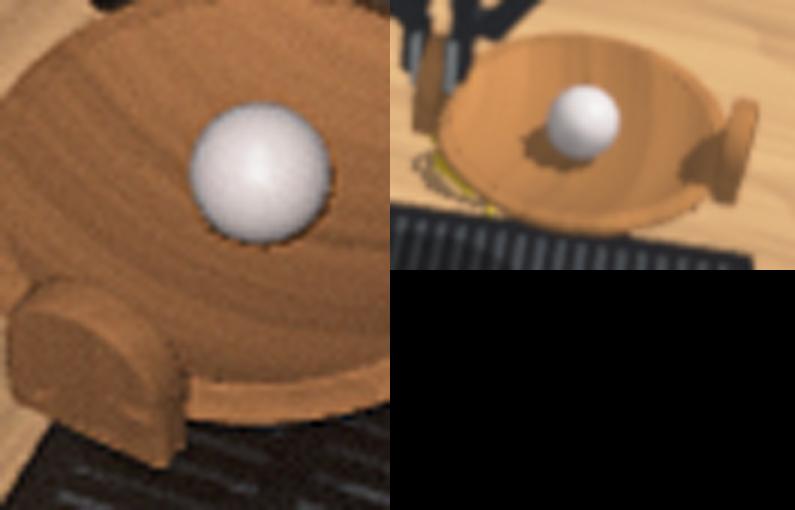

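The ball rose 125.6 mm against 126.8 mm for the tool, and its sideways shift was under 1 mm, so the dish is level within about 1°. The underside is at about 0.17 m. Next, turn +1.606 rad about tool z slowly (tool y is at 92°).

```bash
python3 -m crank '[[0,0,0,0,0,0.005,-1],[0,0,0,0,0,0.01,-1],[0,0,0,0,0,0.015,-1],[0,0,0,0,0,0.02,-1],[0,0,0,0,0,0.025,-1],[0,0,0,0,0,0.03,-1],[0,0,0,0,0,0.035,-1],[0,0,0,0,0,0.04,-1],[0,0,0,0,0,0.04,-1],[0,0,0,0,0,0.04,-1]]' && for i in 1 2 3; do python3 -m crank '[[0,0,0,0,0,0.04,-1],[0,0,0,0,0,0.04,-1],[0,0,0,0,0,0.04,-1],[0,0,0,0,0,0.04,-1],[0,0,0,0,0,0.04,-1],[0,0,0,0,0,0.04,-1],[0,0,0,0,0,0.04,-1],[0,0,0,0,0,0.04,-1],[0,0,0,0,0,0.04,-1],[0,0,0,0,0,0.04,-1]]' ; done
python3 - <<'E'
from h import *
o=ctrl.get_obs();R=Ro.from_rotvec(o["tool_rot"]).as_matrix();print(R.round(3),np.arctan2(R[1,1],R[0,1]),o["wrist_torque"])
E
```

```text
t: 7.22
tool_pos: [0.4933, 0.152, 0.2025]
tool_rot: [-0.359, -3.12, 0.0]
contact_force: [-0.3, -0.3, -4.6]
opening: 0.012
grip_force: 107.5
t: 8.05
tool_pos: [0.4931, 0.1521, 0.2024]
tool_rot: [-0.971, -2.987, 0.0]
contact_force: [-0.0, 0.0, -5.4]
opening: 0.0121
grip_force: 107.5
t: 8.88
tool_pos: [0.4931, 0.1521, 0.2024]
tool_rot: [-1.545, -2.734, 0.001]
contact_force: [-0.1, -0.4, -3.3]
opening: 0.0121
grip_force: 107.5
t: 9.72
tool_pos: [0.493, 0.1522, 0.2024]
tool_rot: [-2.057, -2.372, 0.001]
contact_force: [-0.1, -0.2, -3.6]
opening: 0.0118
grip_force: 107.5
[[-0.141  0.99  -0.002]
 [ 0.99   0.141  0.001]
 [ 0.001 -0.002 -1.   ]] 0.14184948890822313 [-0.00125861  0.28854686  0.01081775]
```

```bash
python3 -m crank '[[0,0,0,0,0,0.035,-1],[0,0,0,0,0,0.03,-1],[0,0,0,0,0,0.025,-1],[0,0,0,0,0,0.02,-1],[0,0,0,0,0,0.015,-1],[0,0,0,0,0,0.01,-1],[0,0,0,0,0,0.007,-1],[0,1,0,0,0,0,-1],[0,2,0,0,0,0,-1],[0,3,0,0,0,0,-1]]' && python3 -m crank '[[0,4,0,0,0,0,-1],[0,5,0,0,0,0,-1],[0,6,0,0,0,0,-1],[0,7,0,0,0,0,-1],[0,8,0,0,0,0,-1],[0,9,0,0,0,0,-1],[0,9,0,0,0,0,-1],[0,9,0,0,0,0,-1],[0,9,0,0,0,0,-1],[0,9,0,0,0,0,-1]]' && python3 -m crank '[[0,9,0,0,0,0,-1],[0,8,0,0,0,0,-1],[0,7,0,0,0,0,-1],[0,6,0,0,0,0,-1],[0,5,0,0,0,0,-1],[0,4,0,0,0,0,-1],[0,3,0,0,0,0,-1],[0,2,0,0,0,0,-1],[0,1,0,0,0,0,-1],[0,0,0,0,0,0,-1]]'
python3 - <<'E'
from h import *
np.set_printoptions(precision=4,suppress=True)
o=ctrl.get_obs();R=Ro.from_rotvec(o["tool_rot"]).as_matrix();print(R.round(4),o["q"],o["wrist_torque"],o["opening"])
w=get_image("wrist");s=get_image("side");c=get_image("scene")
for n,i in(("w",w),("s",s),("c",c)):cv2.imwrite(f"pics/f{n}.png",i[:,:,::-1])
cv2.imwrite("pics/f.png",np.vstack([np.hstack([cv2.resize(w,(400,300)),cv2.resize(s,(400,300))]),np.hstack([cv2.resize(c[150:300,300:500],(400,300)),cv2.resize(s[180:330,170:370],(400,300))])])[:,:,::-1])
E
```

```text
t: 10.55
tool_pos: [0.4995, 0.1521, 0.2028]
tool_rot: [-2.218, -2.225, 0.0]
contact_force: [-0.7, 0.0, -3.9]
opening: 0.0122
grip_force: 107.5
t: 11.38
tool_pos: [0.5755, 0.1522, 0.2027]
tool_rot: [-2.218, -2.225, 0.0]
contact_force: [-0.9, 0.4, -4.2]
opening: 0.0119
grip_force: 107.5
t: 12.22
tool_pos: [0.6195, 0.1524, 0.2028]
tool_rot: [-2.218, -2.225, 0.0]
contact_force: [0.9, 0.1, -3.6]
opening: 0.0122
grip_force: 107.6
[[-0.003   1.     -0.0001]
 [ 1.      0.003   0.    ]
 [ 0.     -0.0001 -1.    ]] [0.1246 0.1012 1.6097 0.     1.4308 0.1216] [0.0144 0.3485 0.0215] 0.012249012753414014
```

View pics/f.png

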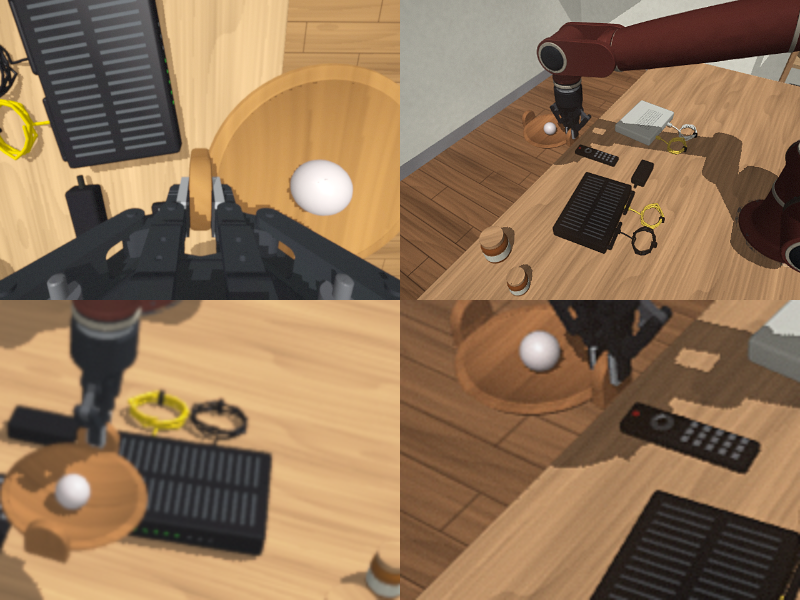

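The final view shows the dish held beyond the front edge with its free handle pointing out. The ball is in the middle, at about scene (336,246), and the router and other items are in place. One quick numeric check of level, then hand in.

```bash
python3 - <<'E'
from h import *
np.set_printoptions(precision=4,suppress=True)
a=ball(cv2.imread("pics/fs.png"),(222,190),(256,222));b=ball(cv2.imread("pics/fc.png"),(322,232),(350,260))
print(a,b,tri(ray("side",a[0]),ray("scene",b[0])),ctrl.get_obs()["tool_pos"])
E
```

```text
(array([239.1775, 204.7747]), np.int32(293)) (array([335.8974, 245.235 ]), np.int32(234)) [0.7066 0.1506 0.1967] [0.6193 0.1524 0.2028]
```

```bash
python3 -m crank '[[0,0,0,0,0,0,-1],[0,0,0,0,0,0,-1],[0,0,0,0,0,0,-1],[0,0,0,0,0,0,-1],[0,0,0,0,0,0,-1],[0,0,0,0,0,0,-1],[0,0,0,0,0,0,-1],[0,0,0,0,0,0,-1],[0,0,0,0,0,0,-1],[0,0,0,0,0,0,-1]]' && python3 -c "
from station import ctrl
print(ctrl.finish_job())"
```

```text
t: 13.2
tool_pos: [0.6195, 0.1524, 0.2028]
tool_rot: [-2.218, -2.225, 0.0]
contact_force: [0.5, -0.5, -4.7]
opening: 0.0123
grip_force: 107.6
the job is handed in; nothing more can be done
None
```

Job handed in at 13.2 s: the dish was lifted clear, turned a quarter turn, and is held level about 17 cm above the unit, free handle pointing straight out past the front edge, ball in the middle; in the last pictures the router and everything else looked undisturbed.

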